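Draw the slide carrier out from under the stack

ROBOT

A 7-joint arm with a two-finger parallel gripper is mounted at the origin on a cart in front of the work surface, level with it; the furniture and walls round the work are solid. World frame = base frame: x ahead of the robot, y to its left, z up, the work surface at z = 0. Lengths are in m, angles in rad, forces in N, time in s.
With the tool pointing down it reaches from about 0.35 to 0.9 m from the base axis. Payload 19.9 kg.
Tool frame: the origin (TCP) lies where the fingers leave the gripper's body, on its centre line; the fingertips stand 73 mm ahead of it and the grasp point (between the pads) lies 54 mm ahead of it; z points along the fingers, y is the line along which they close (so a half turn about z gives the same grasp; the last joint's range is limited). The gripper opens to 85 mm and grips with 20 to 120 N. Pads are 22 mm wide; open, the fingers measure 114 mm over their backs; the gripper's body (76 mm by 85 mm) begins 54 mm behind the grasp point. The pads swing forward as they close: fully open they stand 13 mm farther back than shut.
Start: joints at [1.067, 0.417, -0.01, 1.614, 0.005, 1.111, -0.053], TCP at [0.279, -0.559, 0.304] pointing down, gripper open.
Joint ranges: [-2.81, 2.81], [-0.39, 2.02], [-1.27, 1.25], [0.06, 2.57], [-1.19, 4.33], [0.19, 2], [-2.82, 2.82]. Speed limits (rad/s): [1.89, 1.89, 2.39, 2.39, 3.01, 3.01, 3.01].

INTERFACE

Orientations are given as a unit quaternion [w, x, y, z].
In Python, from station import * gives the robot as it stands.
- The arm moves only by the tool play_rows, never from a script. Its argument "rows" is a list that holds one entry, the list of rows, each a list of 7 numbers: the opening, from -1 (shut) to 1 (fully open), then the shift along the tool's x, y, z in mm, then the turn, a rotation vector about the tool's x, y, z in rad. A call has 1 to 8 rows; each row shifts and turns the commanded pose from where the row before left it, along the tool's axes as they then stand; what a row does not reach is not made up. A row lasts 1/10 s, in which the tool goes at most 50 mm and 8.59 degrees, less where a joint would pass 70% of its speed; a pose out of reach is approached as far as the arm can. A call is refused whole if a number of a shift passes 50 or a number of a turn 0.15, either way. A call with a gripper value outside its range is refused whole. The fingers move at their own pace and stop on an object; "force" is the grip in N (left out, the last holds). Time passes only in rows, so rows that do not move let the fingers close. It gives the time, the measured TCP pose, the force, the opening and the grip force at its end, in the units of the state.
- sense(): the state, without advancing time (a new reading comes with each control period).
- capture(name): name is "scene" or "top"; returns the picture (420x560x3 uint8, red, green, blue); there is no depth.
- camera_model(name): a dict with "fov_y" (degrees; the focal length in pixels is half the picture's height over the tangent of half this angle, whatever the lens; pixels are square), "cx", "cy" (the principal point, pixels), "k1" (the pictures are not rectified: a ray, as slopes to the right and down, at radius r is drawn at 1 + k1 r^2 times it, then the intrinsics apply), "rvec" (rotation vector, rad) and "tvec" (3), from world to camera coordinates, as OpenCV has them. Camera axes: x right, y down, z forward; pixel columns grow to the right and rows downward; lengths in m; the calibration is good to about 2 mm. A picture is of the moment at which its call begins. camera_model takes no time and is no camera call.
- finish_job(): hands the job in; it is judged then, once.
The state is a dict: "time_s": time; "q": joint angles; "qvel": joint speeds; "joint_torque": joint torques, N m; "tool_pos": TCP position; "eef_rot": TCP orientation; "ft_force": force on the tool from outside, world axes, zero at the start; "ft_torque": the same for the moment, N m; "opening": finger opening in m; "gripper_force": force on a finger pad.
Only numpy, scipy, OpenCV 4.12 (cv2) and the standard library are available. Lean on these libraries where they do the work, as an engineer would, in place of code of your own. Each camera call takes 0.05 s, during which the arm holds its last target. There are 200 camera calls.

TASK

Someone stacked a box of vials, a roll of tape and a tin on top of a flat aluminium slide carrier. Draw that carrier straight out from under the stack, through the gateway in the steel stop that holds the box back, and leave it lying flat on the bench clear of the stack. The stack must never be lifted off or toppled: it ends standing upright on the bench, in the same order and practically where it was.

Things in the scene. Friction and masses are not known exactly. Their poses are not given: they have to be found in the camera images.
- slide_carrier: Flat aluminium bar under the stack, 190 (x) x 50 (y) x 6 mm, 0.14 kg, grey rectangles and a dark dimple on top. Origin: centre of underside. Its +x half lies under the box; the -x end (dimple, 95 mm from origin) sticks out about 95 mm before the stop, towards the robot, free to be pinched across the 50 mm width. Drawn 70 mm along -x it is out. An identical bar lying free at the left is not wanted.
- box_stop: Steel stop plate fixed to the bench, 136 wide (y), 38 high, 6 mm thick, with a gateway 72 mm wide and 16 mm high at the middle of its foot, through which the carrier passes along x. Two feet beside the gateway reach 26 mm to -x (robot's side). Origin: bench level, middle of the plate; +x points to the stack. It holds the box back when the carrier is drawn to -x.
- vial_box: White card box of vials, 62 (x) x 115 (y) x 46 mm high, about 0.24 kg, resting on the carrier a few mm behind the stop. Origin: centre of underside, z up. As the carrier leaves it sinks 6 mm to the bench, tilting up to about 0.2 rad on the way. On it lies a black roll of tape, 58 mm across and 19 mm high.
- septa_tin: Round white tin, 56 mm across, 32 mm high, standing on the roll of tape as the top of the stack; its top is about 103 mm above the bench. Lid fixed. Origin: centre of underside, z up.
Things that resemble listed ones, but are neither listed nor needed, are in the scene too. Leave any red look-alike of the slide_carrier alone. Of the things that look like the septa_tin, the larger one is meant.

How it is judged:
At the end, for the whole second after the job is handed in: The slide carrier lies flat and still on the bench, clear of the stack (its centre more than 120 mm from the box's); the vial box stands flat on the bench within 30 mm of where it was, and the tin is upright and still on the tape on top of it, within 35 mm of where it was (horizontal distance between slide_carrier and vial_box above 0.12 m and height (world z) of slide_carrier below 0.005 m and angle between each of slide_carrier, vial_box's own z axis and vertical below 0.08 rad and linear speed of each of slide_carrier, septa_tin below 0.02 m/s and height (world z) of vial_box below 0.004 m and distance of vial_box from where it was at the start of the episode below 0.03 m and height (world z) of septa_tin above 0.058 m and angle between septa_tin's own z axis and vertical below 0.1 rad and distance of septa_tin from where it was at the start of the episode below 0.035 m); the robot touches nothing.
It fails at once if the stack is lifted (height (world z) of vial_box above 0.03 m or height (world z) of septa_tin above 0.1 m).
It fails at once if the stack topples (angle between vial_box's own z axis and vertical above 0.5 rad or angle between septa_tin's own z axis and vertical above 0.6 rad).
It also fails if it takes over 35 s, if anything falls off the work surface, if the arm or the gripper's body presses on something with over 40 N, if the wrist force passes 120 N, or if a joint passes its speed limit or range.

## Working session

There is one attempt and no reset: what is moved stays moved. The work goes in short steps, Python scripts to look and compute and a tool call to move; the robot and the scene stay as the last step left them, time stands still between calls to the robot, and variables do not carry over. Pictures are saved under pics/ and viewed, at most 10 in all, crops included, and the job is handed in when it is done.

Besides the shell and the picture viewer there is one more tool, called after "Call:" as name(argument=value, ...) on one line, values as JSON. play_rows: Moves the arm, as the interface text tells. Its arguments: {"type":"object","properties":{"rows":{"type":"array","items":{"type":"array","items":{"type":"array","items":{"type":"number"}}}},"force":{"type":"number"}},"required":["rows"]}

```bash
mkdir -p pics; cat > h.py <<'E'
from station import *
import numpy as np, cv2
def ray(name,u,v,z):
    m=camera_model(name); f=210/np.tan(np.radians(m["fov_y"])/2)
    d=np.array([(u-m["cx"])/f,(v-m["cy"])/f]); s=d.copy()
    for _ in range(20): s=d/(1+m["k1"]*(s@s))
    R=cv2.Rodrigues(np.array(m["rvec"],float))[0]; t=np.array(m["tvec"],float).ravel()
    c=-R.T@t; w=R.T@np.array([s[0],s[1],1]); return c+w*(z-c[2])/w[2]
def save(name,fn):
    im=capture(name); cv2.imwrite(fn,im[:,:,::-1]); return im
E
python3 - <<'E'
from h import *
a=save("scene","pics/a.png");b=save("top","pics/b.png")
s=sense();print(s["tool_pos"],s["eef_rot"],s["opening"],s["time_s"])
for n in("scene","top"):
    m=camera_model(n);print(m)
E
```

```text
[ 0.27894886 -0.55904038  0.30333313] [-5.15661550e-04  9.73338403e-01  2.29373176e-01 -1.81219728e-04] 0.08528017124507026 0.1
{'fov_y': 46.702697883524145, 'cx': 280.29473530381233, 'cy': 214.2080315833762, 'k1': -0.03890380292325056, 'rvec': array([ 2.08484662, -1.18304725,  0.49807954]), 'tvec': array([-0.25693512,  0.44028149,  0.50531554])}
{'fov_y': 52.22976081440044, 'cx': 282.7022189681239, 'cy': 205.99723806919081, 'k1': 0.028781956828723743, 'rvec': array([ 2.16276063, -2.10603791,  0.13982953]), 'tvec': array([0.04142962, 0.61731495, 0.8268999 ])}
```

View pics/a.png

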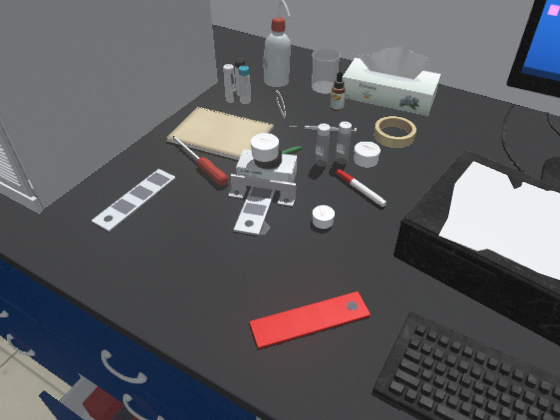

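View pics/b.png

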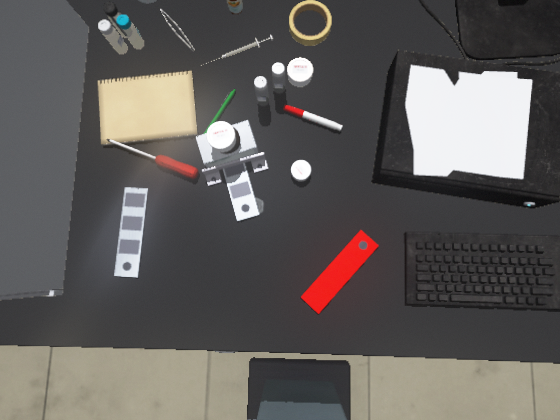

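The candidates for the carrier in the top view are the bar under the stack at (241,195), a free bar at (131,232) and a red bar at (340,272). I choose the one under the stack. The look-alike tins at (300,72) and (301,171) are not needed; the tin on the stack is at (221,137). I'll check with a close crop.

```bash
python3 - <<'E'
from h import *
b=cv2.imread("pics/b.png");a=cv2.imread("pics/a.png")
c=np.hstack([cv2.resize(b[115:235,185:285],None,fx=4,fy=4,interpolation=cv2.INTER_CUBIC),cv2.resize(a[130:250,215:315],None,fx=4,fy=4,interpolation=cv2.INTER_CUBIC)])
cv2.imwrite("pics/c.png",c)
for p in [(245,208)]: print(ray("top",*p,.006))
E
```

```text
[0.61578954 0.13913288 0.006     ]
```

View pics/c.png

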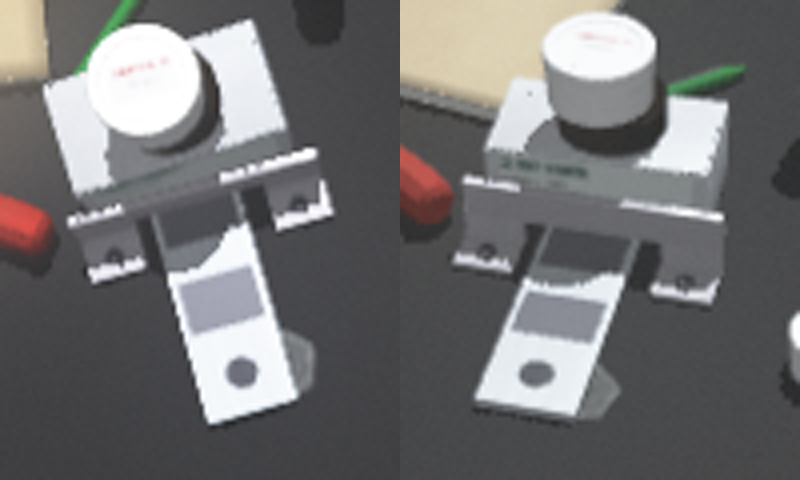

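The crop shows the chosen carrier coming out through the gateway, with its dimple at about (245,208) in the top view. A translucent patch lies beside its near right corner, at (261,206) in top and (266,227) in scene. Next I'll compute the positions.

```bash
python3 - <<'E'
from h import *
def T(x,y):return 185+x/4,115+y/4
def S(x,y):return 215+(x-400)/4,130+y/4
for n,tp,sp,z in [("patch tip R",(315,362),(620,393),0),("patch low",(303,392),(598,417),0),("patch top",(288,333),(598,365),0),("cornerL",(210,423),(475,402),.006),("cornerR",(298,400),(578,414),.006),("dimple",(242,373),(537,373),.006),("edgeL up",(168,268),(532,262),.006),("edgeR up",(245,222),(620,290),.006),
 ("footL corner",(92,282),(455,263),.003),("footR corner",(332,213),(713,302),.003),("tin top c",(145,80),(600,42),.103),("plateL",(70,222),(463,178),.038),("plateR",(316,153),(722,217),.038)]:
    print(n,ray("top",*T(*tp),z)[:2].round(4),ray("scene",*S(*sp),z)[:2].round(4))
s=sense();R=__import__("scipy.spatial.transform",fromlist=["Rotation"]).Rotation.from_quat(np.roll(s["eef_rot"],-1)).as_matrix();print(R.round(3))
E
```

```text
patch tip R [0.6231 0.0996] [0.631  0.1013]
patch low [0.6067 0.1055] [0.6122 0.1019]
patch top [0.6386 0.1147] [0.6417 0.1205]
cornerL [0.588 0.154] [0.586  0.1539]
cornerR [0.6015 0.1076] [0.6043 0.1078]
dimple [0.6153 0.138 ] [0.6171 0.1394]
edgeL up [0.6715 0.1803] [0.6823 0.1856]
edgeR up [0.6979 0.1398] [0.6873 0.1361]
footL corner [0.6633 0.2216] [0.6642 0.221 ]
footR corner [0.7047 0.093 ] [0.7063 0.0932]
tin top c [0.745  0.1808] [0.7475 0.1831]
plateL [0.6881 0.2278] [0.6886 0.2301]
plateR [0.7283 0.1004] [0.7294 0.102 ]
[[ 0.895  0.447 -0.001]
 [ 0.447 -0.895  0.001]
 [-0.    -0.001 -1.   ]]
```

Call:
play_rows(rows=[[[1,0,0,0,0,0,0.077],[1,0,0,0,0,0,0.077],[1,30,-30,0,0,0,0],[1,34,-34,0,0,0,0],[1,34,-34,0,0,0,0],[1,34,-34,0,0,0,0],[1,34,-34,0,0,0,0],[1,34,-34,0,0,0,0]]])

```text
time_s: 0.9
tool_pos: [0.4092, -0.306, 0.3038]
eef_rot: [-0.0, 0.988, 0.154, -0.0]
ft_force: [1.7, -0.3, -0.5]
opening: 0.0853
gripper_force: 0.0
```

Call:
play_rows(rows=[[[0.55,34,-34,0,0,0,0],[0.55,34,-34,0,0,0,0],[0.55,34,-34,0,0,0,0],[0.55,34,-34,0,0,0,0],[0.55,34,-34,0,0,0,0],[0.55,34,-34,0,0,0,0],[0.55,34,-34,0,0,0,0],[0.55,34,-34,0,0,0,0]]])

```text
time_s: 1.7
tool_pos: [0.5857, 0.0357, 0.3037]
eef_rot: [0.0, 0.988, 0.154, -0.0]
ft_force: [0.5, -1.1, 0.0]
opening: 0.0664
gripper_force: 0.0
```

Call:
play_rows(rows=[[[0.55,30,-30,0,0,0,0],[0.55,30,-29,0,0,0,0],[0.55,28,-28.5,0,0,0,0],[0.55,0,0,45,0,0,0],[0.55,0,0,45,0,0,0],[0.55,0,0,45,0,0,0],[0.55,0,0,45,0,0,0],[0.55,0,0,0,0,0,0]]])

```text
time_s: 2.5
tool_pos: [0.6395, 0.1431, 0.118]
eef_rot: [0.0, 0.988, 0.154, -0.005]
ft_force: [-1.0, -0.2, -0.6]
opening: 0.0661
gripper_force: 0.0
```

```bash
python3 - <<'E'
from h import *
b=save("top","pics/b2.png")[:,:,::-1];a=save("scene","pics/a2.png")[:,:,::-1]
c=np.hstack([cv2.resize(b[115:235,185:285],None,fx=4,fy=4,interpolation=cv2.INTER_CUBIC),cv2.resize(a[130:250,215:315],None,fx=4,fy=4,interpolation=cv2.INTER_CUBIC)])
cv2.imwrite("pics/c2.png",c)
E
```

```text
(no output)
```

View pics/c2.png

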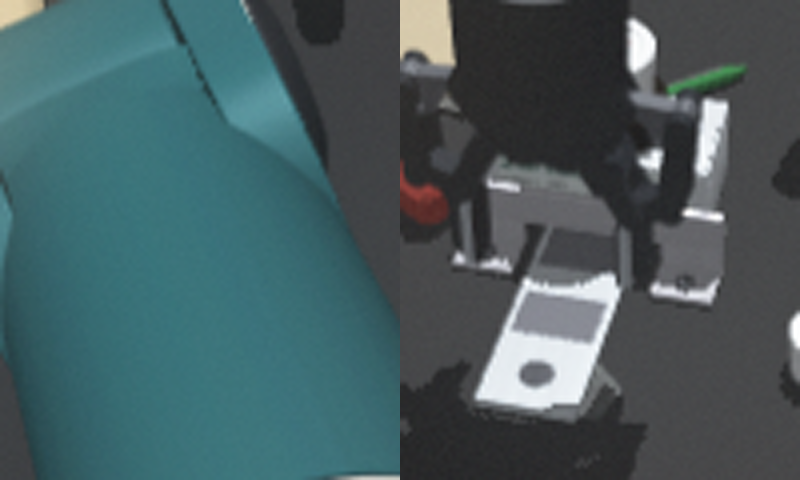

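In the scene crop, the fingers straddle the bar, with tips at about (475,255) and (635,290) in the crop. The patch darkens in the arm's shadow, so it's probably reflected light. I'll descend.

Call:
play_rows(rows=[[[0.55,4,-1.8,10,0,0,0],[0.55,0,0,15,0,0,0],[0.55,0,0,10,0,0,0],[0.55,0,0,0,0,0,0],[0.3,0,0,0,0,0,0],[0.3,0,0,0,0,0,0]]])

```text
time_s: 3.2
tool_pos: [0.646, 0.147, 0.0894]
eef_rot: [-0.0, 0.988, 0.154, 0.0]
ft_force: [-0.5, 0.8, 0.5]
opening: 0.0557
gripper_force: 0.0
```

```bash
python3 - <<'E'
from h import *
a=save("scene","pics/a3.png")[:,:,::-1]
cv2.imwrite("pics/c3.png",cv2.resize(a[140:250,215:325],None,fx=5,fy=5,interpolation=cv2.INTER_CUBIC))
s=sense();print(s["tool_pos"],s["opening"],s["ft_force"])
E
```

```text
[0.64599427 0.14694389 0.08940034] 0.05570264551831901 [0.35956599 0.45476361 0.30825464]
```

View pics/c3.png

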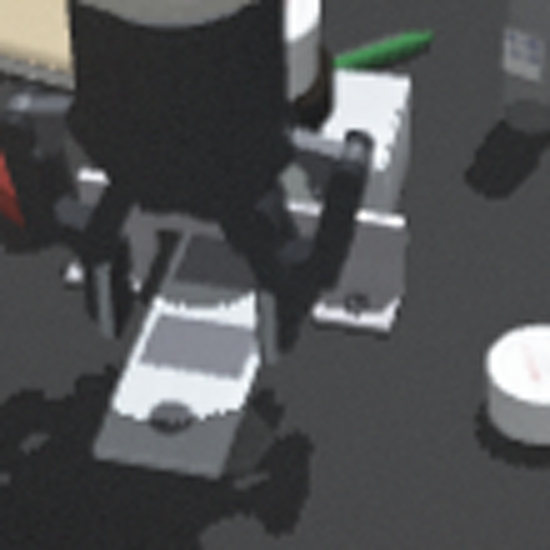

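The fingers straddle the bar roughly centred, with tips at about (110,330) and (275,355) in the crop. They are still about 18 mm up. I'll open a little, descend gently and watch the force.

Call:
play_rows(rows=[[[0.42,0,0,0,0,0,0],[0.42,0,0,5,0,0,0],[0.42,0,0,5,0,0,0],[0.42,0,0,2,0,0,0],[0.42,0,0,0,0,0,0]]])

```text
time_s: 3.75
tool_pos: [0.6455, 0.1469, 0.0763]
eef_rot: [0.0, 0.988, 0.154, -0.0]
ft_force: [-0.3, -0.4, -0.2]
opening: 0.0604
gripper_force: 0.0
```

Call:
play_rows(rows=[[[0.35,0,0,1.5,0,0,0],[0.3,0,0,1.5,0,0,0],[0.3,0,0,0,0,0,0],[0.3,0,0,0,0,0,0]]])

```text
time_s: 4.15
tool_pos: [0.6458, 0.147, 0.0739]
eef_rot: [-0.0, 0.988, 0.154, 0.0]
ft_force: [0.1, -0.2, 1.3]
opening: 0.0557
gripper_force: 0.0
```

Call:
play_rows(rows=[[[0.3,0,0,1.5,0,0,0],[0.3,0,0,0,0,0,0],[0.3,0,0,0,0,0,0]]])

```text
time_s: 4.45
tool_pos: [0.6458, 0.1469, 0.0724]
eef_rot: [-0.0, 0.988, 0.154, -0.0]
ft_force: [-0.4, -0.6, 0.0]
opening: 0.0555
gripper_force: 0.0
```

Call:
play_rows(rows=[[[0.3,0,0,1.5,0,0,0],[0.3,0,0,0,0,0,0],[0.3,0,0,0,0,0,0]]])

```text
time_s: 4.75
tool_pos: [0.6457, 0.1469, 0.0708]
eef_rot: [-0.0, 0.988, 0.154, -0.0]
ft_force: [0.4, 0.5, -0.5]
opening: 0.0556
gripper_force: 0.0
```

Call:
play_rows(rows=[[[0.3,0,0,1.5,0,0,0],[0.3,0,0,0,0,0,0],[0.3,0,0,0,0,0,0]]])

```text
time_s: 5.05
tool_pos: [0.6457, 0.147, 0.0693]
eef_rot: [-0.0, 0.988, 0.154, -0.0]
ft_force: [0.5, -0.3, -0.4]
opening: 0.0558
gripper_force: 0.0
```

Call:
play_rows(rows=[[[0.15,0,0,0,0,0,0],[0.0,0,0,0,0,0,0],[0.0,0,0,0,0,0,0],[0.0,0,0,0,0,0,0]]], force=30)

```text
time_s: 5.45
tool_pos: [0.646, 0.1471, 0.0699]
eef_rot: [-0.0, 0.988, 0.154, 0.0]
ft_force: [-2.2, -0.4, 6.3]
opening: 0.0492
gripper_force: 32.0
```

Call:
play_rows(rows=[[[-0.2,0,0,-0.5,0,0,0],[-0.2,0,0,0,0,0,0],[-0.2,-3,0,0,0,0,0],[-0.2,-4,0,0,0,0,0],[-0.2,-4,0,0,0,0,0],[-0.2,-4,0,0,0,0,0]]], force=60)

```text
time_s: 6.05
tool_pos: [0.6318, 0.1424, 0.0702]
eef_rot: [-0.0, 0.988, 0.154, 0.001]
ft_force: [6.3, 0.7, 2.3]
opening: 0.0481
gripper_force: 63.9
```

Call:
play_rows(rows=[[[-0.2,-4,0,0,0,0,0],[-0.2,-4,0,0,0,0,0],[-0.2,-4,0,0,0,0,0],[-0.2,-4,0,0,0,0,0],[-0.2,-4,0,0,0,0,0]]])

```text
time_s: 6.55
tool_pos: [0.6127, 0.1364, 0.0702]
eef_rot: [-0.0, 0.988, 0.154, 0.001]
ft_force: [6.1, 1.6, 2.0]
opening: 0.0482
gripper_force: 63.6
```

```bash
python3 - <<'E'
from h import *
a=save("scene","pics/a4.png")[:,:,::-1]
cv2.imwrite("pics/c4.png",cv2.resize(a[120:260,205:325],None,fx=4,fy=4,interpolation=cv2.INTER_CUBIC))
s=sense();print(s["tool_pos"],s["opening"],s["ft_force"])
E
```

```text
[0.61231394 0.1362135  0.07024384] 0.04771330702340444 [1.71690598 0.69351183 3.53338859]
```

View pics/c4.png

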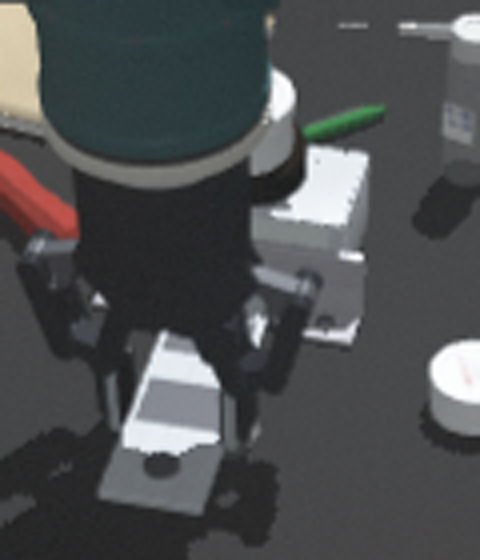

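The carrier is gripped and sliding, with its dimple at (160,465) in the crop. The box at (310,200) still sits behind the stop and the stack is upright. I'll carry on.

Call:
play_rows(rows=[[[-0.2,-3,0,0,0,0,0],[-0.2,-4,0,0,0,0,0],[-0.2,-4,0,0,0,0,0],[-0.2,-4,0,0,0,0,0],[-0.2,-4,0,0,0,0,0],[-0.2,-3,0,0,0,0,0],[-0.2,-3,0,0,0,0,0],[-0.2,-3,0,0,0,0,0]]])

```text
time_s: 7.4
tool_pos: [0.5859, 0.1278, 0.0702]
eef_rot: [-0.0, 0.988, 0.154, 0.001]
ft_force: [4.7, 1.1, 4.5]
opening: 0.0479
gripper_force: 65.6
```

Call:
play_rows(rows=[[[-0.2,-3,0,0,0,0,0],[-0.2,-4,0,0,0,0,0],[-0.2,-4,0,0,0,0,0],[-0.2,-4,0,0,0,0,0],[-0.2,-5,0,0,0,0,0],[-0.2,-6,0,0,0,0,0],[-0.2,-6,0,0,0,0,0],[-0.2,-6,0,0,0,0,0]]])

```text
time_s: 8.2
tool_pos: [0.5496, 0.1162, 0.0702]
eef_rot: [-0.0, 0.988, 0.154, 0.0]
ft_force: [4.4, 1.5, 5.3]
opening: 0.0477
gripper_force: 65.8
```

Call:
play_rows(rows=[[[-0.2,0,0,0,0,0,0],[0.2,0,0,0,0,0,0],[0.5,0,0,0,0,0,0],[0.5,0,0,0,0,0,0],[0.5,0,0,0,0,0,0]]])

```text
time_s: 8.7
tool_pos: [0.5493, 0.1162, 0.0697]
eef_rot: [-0.0, 0.988, 0.154, -0.0]
ft_force: [0.1, 0.6, 0.0]
opening: 0.0639
gripper_force: 0.0
```

Call:
play_rows(rows=[[[0.5,0,0,-10,0,0,0],[0.5,0,0,-30,0,0,0],[0.5,0,0,-45,0,0,0],[0.5,0,0,-45,0,0,0],[0.5,-30,35,-15,0,0,0],[0.5,-30,35,0,0,0,0],[0.5,-30,35,0,0,0,0],[0.5,-30,35,0,0,0,0]]])

```text
time_s: 9.5
tool_pos: [0.4768, -0.0551, 0.2158]
eef_rot: [0.0, 0.988, 0.154, 0.0]
ft_force: [0.9, -0.5, -0.1]
opening: 0.0636
gripper_force: 0.0
```

Call:
play_rows(rows=[[[0.5,-10,45,0,0,0,0],[0.5,0,45,0,0,0,0],[0.5,0,45,0,0,0,0],[0.5,0,0,0,0,0,0],[0.5,0,0,0,0,0,0]]])

```text
time_s: 10.0
tool_pos: [0.5091, -0.1858, 0.2151]
eef_rot: [-0.0, 0.988, 0.153, -0.0]
ft_force: [-0.1, -0.1, -0.2]
opening: 0.0643
gripper_force: 0.0
```

```bash
python3 - <<'E'
from h import *
b=save("top","pics/b5.png")[:,:,::-1];a=save("scene","pics/a5.png")[:,:,::-1]
c=np.hstack([cv2.resize(b[115:265,165:285],None,fx=3,fy=3,interpolation=cv2.INTER_CUBIC),cv2.resize(a[120:270,195:315],None,fx=3,fy=3,interpolation=cv2.INTER_CUBIC)])
cv2.imwrite("pics/c5.png",c)
print(sense()["tool_pos"])
E
```

```text
[ 0.50913763 -0.1842299   0.21516242]
```

View pics/c5.png

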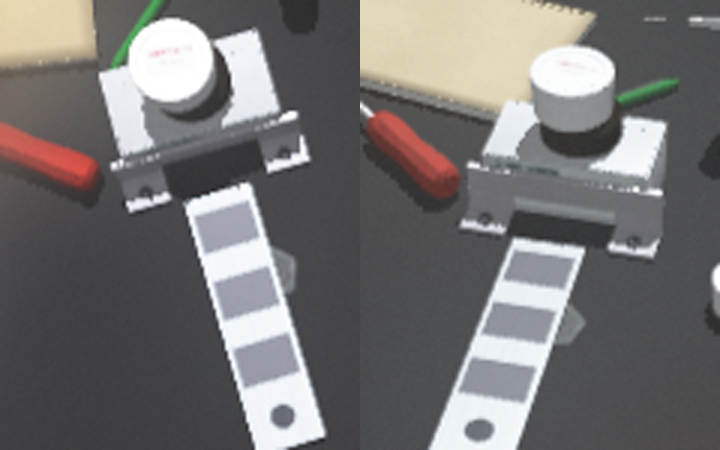

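The carrier is fully out and flat (dimple at (283,415) in the top crop). The stack is upright behind the stop. A numeric check of tin and box comes before handing in.

```bash
python3 - <<'E'
from h import *
T=lambda x,y:(165+x/3,115+y/3)
S=lambda x,y:(195+(x-360)/3,120+y/3)
print("tin",ray("top",*T(172,65),.097)[:2],ray("scene",*S(574,70),.097)[:2])
for n,t,s in(("back L",(101,72),(513,101)),("back R",(258,31),(666,124))):
  for z in(.046,.052): print(n,z,ray("top",*T(*t),z)[:2].round(4),ray("scene",*S(*s),z)[:2].round(4))
print("before",ray("top",185+44/4,115+88/4,.052)[:2],ray("top",185+251/4,115+20/4,.052)[:2],"scene",ray("scene",215+120/4,130+78/4,.052)[:2],ray("scene",215+328/4,130+101/4,.052)[:2])
E
```

```text
tin [0.74361093 0.17959839] [0.74773982 0.18026938]
back L 0.046 [0.7535 0.2378] [0.7539 0.2361]
back L 0.052 [0.7517 0.2364] [0.7475 0.2314]
back R 0.046 [0.7858 0.1292] [0.7861 0.1308]
back R 0.052 [0.7837 0.1286] [0.7793 0.1271]
before [0.75584233 0.242183  ] [0.79516471 0.13584649] scene [0.75845748 0.24128566] [0.79711307 0.13718474]
```

```bash
python3 -c "
from station import *
print(finish_job())"
```

```text
the job is handed in; nothing more can be done
None
```

I drew the carrier about 100 mm out through the gateway and left it lying flat on the bench. The stack stands upright in order, the box about 8–10 mm from where it was and the tin a few mm; the job is handed in, but no verdict came back.

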